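# Clear the colour pots: eject the cup and nest the set

### The arm

A 7-joint arm with a two-finger parallel gripper is mounted at the origin on the work surface. World frame = base frame: x ahead of the robot, y to its left, z up, the work surface at z = 0. Lengths are in m, angles in rad, forces in N, time in s.
With the tool pointing down it reaches from about 0.425 to 0.925 m from the base axis. Payload 6.8 kg.
Tool frame: the origin (TCP) lies at the very end of the fingers, on their centre line; the grasp point (between the pads) lies 19 mm behind it; z points along the fingers, y is the line along which they close (so a half turn about z gives the same grasp; the last joint's range is limited). The gripper opens to 85 mm and grips with 20 to 120 N. Pads are 22 mm wide; open, the fingers measure 114 mm over their backs; the gripper's body (76 mm by 85 mm) begins 54 mm behind the grasp point. The pads swing forward as they close: fully open they stand 13 mm farther back than shut.
Start: joints at [-1.213, 0.477, 0.022, 1.555, -0.011, 1.109, -0.083], TCP at [0.303, 0.603, 0.231] pointing down, gripper open.
Joint ranges: [-2.96, 2.96], [-0.34, 2.1], [-1.41, 1.46], [0.24, 2.44], [-1.37, 4.51], [0.17, 1.92], [-2.96, 2.96]. Speed limits (rad/s): [2.39, 2.39, 3.14, 3.14, 3.14, 3.14, 3.14].

### API

Orientations are given as a rotation vector (axis times angle).
In Python, from bench import r gives the robot as it stands. The module is installed in compiled form; this text tells all that it offers.
- The arm moves only by the tool servo_tool, never from a script. Its argument "commands" is a list of rows, each a list of 7 numbers: the turn, a rotation vector about the world's x, y, z in degrees, then the shift along the world's x, y, z in mm, then the closure, from 0 (fully open) to 1 (shut). A call has 1 to 5 rows; each row is the pose to reach, as a shift and turn from the pose commanded when the call began; what a row does not reach only later rows make up. A row lasts 1/12 s, in which the tool goes at most 41.7 mm and 7.16 degrees, less where a joint would pass 70% of its speed; a pose out of reach is approached as far as the arm can. A call with a gripper value outside its range is refused whole. The fingers move at their own pace and stop on an object; "force" is the grip in N (left out, the last holds). Time passes only in rows, so rows that repeat a pose let the fingers close. It gives the time, the measured TCP pose, the force, the opening and the grip force at its end, in the units of the state.
- r.get_obs(): the state, without advancing time (a new reading comes with each control period).
- r.grab_frame(name): name is "scene" or "top"; returns (picture, depth): 384x512x3 uint8, blue, green, red; 384x512 float32, m along the optical axis (not along the pixel's ray), 0 where there is no reading.
- r.camera_info(name): a dict with "vertical_fov" (degrees; the focal length in pixels is half the picture's height over the tangent of half this angle, whatever the lens; pixels are square), "cx", "cy" (the principal point, pixels), "cam_to_world" (4x4, takes a point from camera to world coordinates). Camera axes: x right, y up, looking along -z (the intrinsics and any distortion apply to the point x, -y, -z); pixel columns grow to the right and rows downward; lengths in m; the calibration is good to about 2 mm. A picture is of the moment at which its call begins. camera_info takes no time and is no camera call.
- r.hand_in(): hands the job in; it is judged then, once.
The state is a dict: "clock": time; "joints": joint angles; "qvel": joint speeds; "tau": joint torques, N m; "tcp_pos": TCP position; "orientation": TCP orientation; "contact_force": force on the tool from outside, world axes, zero at the start; "moment": the same for the moment, N m; "grip_width": finger opening in m; "gripper_force": force on a finger pad.
Only numpy, scipy, OpenCV 4.12 (cv2) and the standard library are available. Lean on these libraries where they do the work, as an engineer would, in place of code of your own. Each camera call takes 0.05 s, during which the arm holds its last target. There are 200 camera calls.

### The job

Push the red ejector slide of the colour doser all the way in so that the yellow cup comes out from under the head. Then nest the three colour pots by size: the white bowl inside the blue dish and the yellow cup inside the white bowl, each standing upright on the floor of the one around it. They are ceramic, so set them down gently rather than dropping them, never knock one over, and leave the tin, the squeeze bottle and the brush where they are.

Things in the scene. Friction and masses are not known exactly. Their poses are not given: they have to be found in the camera images.
- dish: Blue ceramic dish, open round straight-sided vessel, 132 mm outside diameter, 50 mm tall, wall 8 mm (inside diameter 116 mm), floor 7 mm thick, about 0.5 kg. Stands loose on the table. Origin at the centre of its underside, z up its axis. Any of its yaw is the same.
- bowl: White ceramic bowl, round and straight-sided, 96 mm outside diameter, 70 mm tall, wall 8 mm (inside 80 mm), floor 7 mm, 0.38 kg, loose. Can be picked by pinching its wall at the rim from above. Origin at the centre of its underside, z up its axis. Standing in the dish, its rim is 27 mm above the dish's rim: fingers less than 25 mm below it stay out of the 10 mm gap between the walls.
- cup: Yellow ceramic cup, round and straight-sided, 60 mm outside diameter, 90 mm tall, wall 6 mm, floor 7 mm, 0.22 kg, loose. Starts on the table under the doser's head; once out it can be gripped from above across its outside. Origin at the centre of its underside, z up its axis. Standing in the bowl, its rim is 27 mm above the bowl's rim, with a 10 mm gap between the walls.
- doser: White and grey colour doser fixed to the table. Origin on the table where the cup starts; z up; +x is the direction in which the cup is pushed out. Its head (underside 98 mm, top 128 mm up) spans doser x -58 to +38 mm and y -62 to +62 mm. Grey cheeks at y 35 to 45 mm on either side, x -56 to +34 mm, guide the cup; the front is open and there is no floor plate.
- ejector (a joint): How far the ejector slide is pressed in, 0 (out, at rest) to 0.085 m (fully in, at its stop), along the doser's +x. A spring needs 2.5 N at first, 6.5 N at the stop, and sends it back out when released. Its cradle pushes the cup from behind: fully in, the cup stands on the open table about 83 mm along the doser's +x from where it started.
- ejector_face (a point): Push point on the red upright push plate of the slide (56 mm wide, 8 mm thick, 20 to 120 mm above the table): on the face that looks away from the doser, on its centre line, 100 mm above the table. At rest it lies 150 mm behind the doser's origin (doser x = -150 mm); it moves with the slide. Push it along the doser's +x.
- tin: Bystander: closed dark steel tin with a green band, 80 mm diameter, 75 mm tall, with a plain silver lid, standing loose among the pots. Origin at the centre of its underside.
- squeeze_bottle: Bystander: small green bottle with a white cap, 34 mm diameter, 75 mm tall, standing loose on the robot's side. Origin at the centre of its underside.
- brush: Bystander: brush 160 mm long lying loose on the table along its own x. Origin under its middle.
Mind the look-alikes: they are no part of the job. Of the things that look like the doser, take the one that is nearest to the robot's base at the start. Leave any purple look-alike of the bowl alone.

How it is judged:
By the outcome, as a careful person would: the job done as asked, in the order asked, and still so for the second after the job is handed in, with the robot touching nothing.
It also fails if it takes over 72 s, if anything falls off the work surface, if the arm or the gripper's body presses on something with over 40 N, if the wrist force passes 120 N, or if a joint passes its speed limit or range.

## Working session

There is one attempt and no reset: what is moved stays moved. The work goes in short steps, Python scripts to look and compute and a tool call to move; the robot and the scene stay as the last step left them, time stands still between calls to the robot, and variables do not carry over. Pictures are saved under pics/ and viewed, at most 10 in all, crops included, and the job is handed in when it is done.

Besides the shell and the picture viewer there is one more tool, called after "Emit:" as name([rows], argument=value, ...), one row to a line, values as JSON. servo_tool: Moves the arm, as the interface text tells. Its arguments: {"type":"object","properties":{"commands":{"type":"array"},"force":{"type":"number"}},"required":["commands"]}

```bash
mkdir -p pics
python3 - <<'E'
from bench import r
import cv2,numpy as np
o=r.get_obs();print({k:np.round(o[k],3).tolist() for k in o})
for n in("scene","top"):
    c=r.camera_info(n);print(n,{k:(np.round(v,4).tolist()) if not isinstance(v,str) else v for k,v in c.items()})
    im,d=r.grab_frame(n);np.savez(f"{n}0.npz",im=im,d=d);cv2.imwrite(f"pics/{n}0.png",cv2.resize(im,(800,600)));print((d==0).mean())
E
```

```text
{'clock': 0.0, 'joints': [-1.213, 0.478, 0.022, 1.556, -0.011, 1.109, -0.083], 'qvel': [-0.001, 0.0, -0.0, -0.001, -0.0, 0.002, 0.0], 'tau': [0.0, -59.647, 1.608, -28.12, 0.013, 0.01, 0.0], 'tcp_pos': [0.303, 0.603, 0.23], 'orientation': [-0.725, -3.056, 0.003], 'contact_force': [-0.055, -0.417, 0.503], 'moment': [-0.036, 0.012, 0.008], 'gripper_force': 0.0, 'grip_width': 0.085}
scene {'vertical_fov': 48.177, 'cx': 256.1041, 'cy': 194.9795, 'cam_to_world': [[0.8382, -0.3323, 0.4324, 1.1282], [0.5452, 0.4919, -0.6788, -0.8071], [0.0129, 0.8047, 0.5935, 0.8756], [0.0, 0.0, 0.0, 1.0]]}
0.0045318603515625
top {'vertical_fov': 43.1567, 'cx': 259.9692, 'cy': 193.1495, 'cam_to_world': [[0.0256, 0.9932, -0.1135, 0.3638], [-0.9996, 0.0272, 0.0124, 0.1194], [0.0154, 0.1131, 0.9935, 1.5485], [0.0, 0.0, 0.0, 1.0]]}
0.004216512044270833
```

View pics/top0.png

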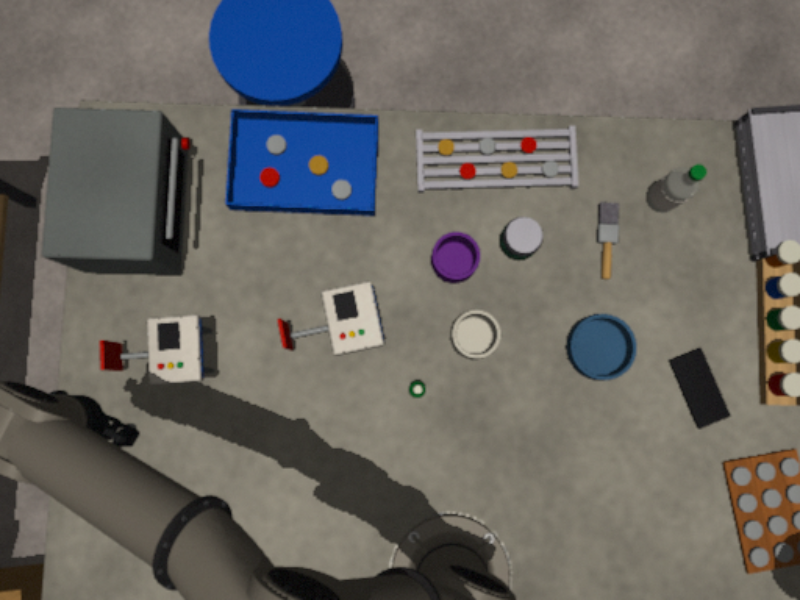

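View pics/scene0.png

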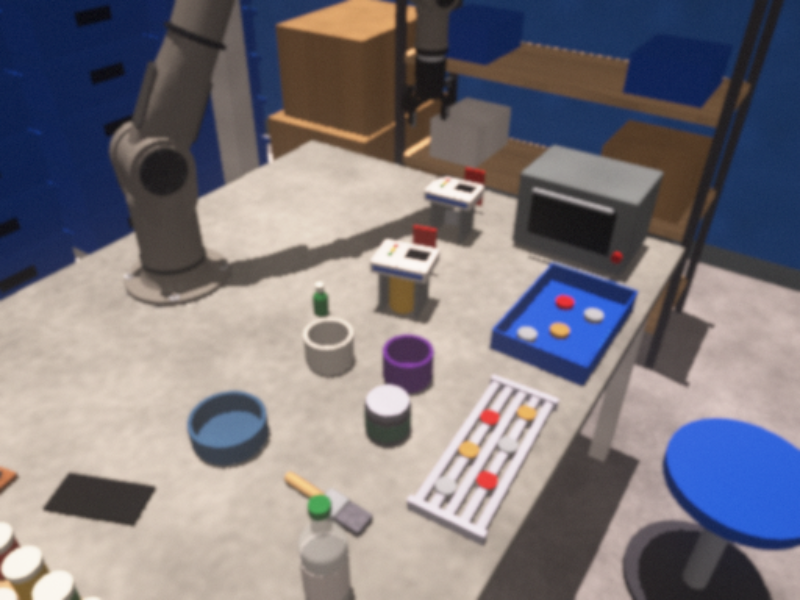

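Top view (800x600 px): the doser could be A (350,318) or B (175,348). A is nearer the base at about (450,560), and the scene view shows a yellow cup under it (402,295). The bowl could be the white one (476,335) or the purple one (456,257), with the silver tin lid at (522,237) also possible, so I take the white one. The dish is (602,347), not the tray or the stool. The brush is at (607,240) and the bottle at (417,388).

```bash
cat > h.py <<'E'
import numpy as np,cv2
from bench import r
def cam(n):
    c=r.camera_info(n);f=192/np.tan(np.radians(c["vertical_fov"])/2);return f,c["cx"],c["cy"],np.array(c["cam_to_world"])
def dirs(n,uv):
    f,cx,cy,T=cam(n);uv=np.asarray(uv,float).reshape(-1,2)
    d=np.c_[(uv[:,0]-cx)/f,-(uv[:,1]-cy)/f,-np.ones(len(uv))];return d@T[:3,:3].T,T[:3,3]
def plane(n,uv,z):
    d,o=dirs(n,uv);return o+d*((z-o[2])/d[:,2])[:,None]
def cloud(n,D):
    v,u=np.mgrid[:384,:512];d,o=dirs(n,np.c_[u.ravel(),v.ravel()]);return (o+d*D.reshape(-1,1)).reshape(384,512,3)
def get(n,name=None):
    im,d=r.grab_frame(n)
    if name:cv2.imwrite(name,cv2.resize(im,None,fx=1.5,fy=1.5))
    return im,d
def box(u0,v0,u1,v1):  # in 800x600 px
    m=np.zeros((384,512),bool);s=.64;m[int(v0*s):int(v1*s),int(u0*s):int(u1*s)]=1;return m
E
python3 - <<'E'
from h import *
z=np.load("top0.npz");im,D=z["im"],z["d"];P=cloud("top",D)
print("table z",[np.round(np.median(P[box(*b)][:,2]),4) for b in((260,230,400,260),(500,400,560,450),(640,250,700,330),(210,250,240,350))])
objs=dict(bowl=((440,300,510,370),.070),dish=((555,300,650,395),.050),tin=((495,210,550,265),.075),purple=((425,225,490,290),.07),bottle=((400,370,435,405),.075))
for k,(b,h) in objs.items():
    m=box(*b)&(P[...,2]>h-.015)&(P[...,2]<h+.015)
    q=P[m];(x,y),rad=cv2.minEnclosingCircle(q[:,:2].astype(np.float32)); print(k,m.sum(),"z",np.round(np.median(q[:,2]),4),"circ",round(x,4),round(y,4),"R",round(rad,4))
    mm=m.astype(np.uint8);c=max(cv2.findContours(mm,cv2.RETR_EXTERNAL,cv2.CHAIN_APPROX_NONE)[0],key=len)
    w=plane("top",c,h);A=np.c_[2*w[:,:2],np.ones(len(w))];s=np.linalg.lstsq(A,(w[:,:2]**2).sum(1),rcond=None)[0];print("   ray fit",np.round(s[:2],4),"R",round(np.sqrt(s[2]+s[:2]@s[:2]),4))
for nm,bx in(("A",(315,275,390,360)),("B",(140,305,215,390))):
    m=box(*bx)&(P[...,2]>.112)&(P[...,2]<.15)
    c=max(cv2.findContours(m.astype(np.uint8),cv2.RETR_EXTERNAL,cv2.CHAIN_APPROX_NONE)[0],key=len)
    print("doser",nm,np.median(P[m][:,2]),cv2.minAreaRect(plane("top",c,.128)[:,:2].astype(np.float32)*1000))
m=box(268,305,300,360)&(im[...,2]>1.8*im[...,1])&(im[...,2]>60)&(P[...,2]>.105)
q=P[m];print("plate",m.sum(),np.round(np.median(q,0),4),np.round(q.min(0),3),np.round(q.max(0),3))
g=im[165:240,160:350];cv2.imwrite("pics/crop.png",cv2.resize(g,None,fx=4,fy=4))
E
```

```text
table z [np.float64(0.0002), np.float64(-0.0005), np.float64(-0.0002), np.float64(-0.0002)]
bowl 264 z 0.0691 circ 0.4739 -0.0357 R 0.0483
   ray fit [ 0.4733 -0.0351] R 0.0466
dish 400 z 0.0485 circ 0.4567 -0.2909 R 0.0666
   ray fit [ 0.4561 -0.2891] R 0.065
tin 495 z 0.074 circ 0.6715 -0.1257 R 0.0399
   ray fit [ 0.6695 -0.1245] R 0.0378
purple 262 z 0.07 circ 0.6281 0.0075 R 0.0483
   ray fit [0.6269 0.0074] R 0.0469
bottle 26 z 0.0752 circ 0.3632 0.0769 R 0.0082
   ray fit [0.3632 0.077 ] R 0.0073
doser A 0.12794347316928212 ((492.7608947753906, 203.81651306152344), (124.2889633178711, 96.5809555053711), 13.48532485961914)
doser B 0.12783003722462594 ((425.4603271484375, 531.7039794921875), (124.00507354736328, 100.75394439697266), 5.681617736816406)
plate 51 [0.4618 0.3349 0.1187] [0.436 0.327 0.105] [0.489 0.343 0.125]
```

View pics/crop.png

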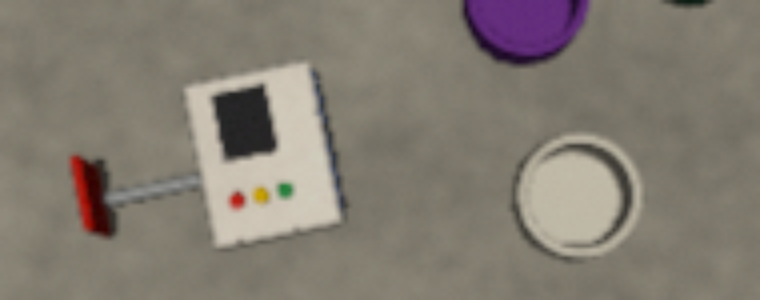

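The crop confirms doser A: white head at crop (265,155), red plate at (90,195) behind it, and the white bowl at (580,195), with the purple one separate. The measurements match the given sizes: head 124x97 mm at z 0.128, bowl R 0.048, dish R 0.066.

Doser +x is (0.233, -0.972), the origin is (495,194) and the push face is (460,340). I'll move behind the plate with the gripper shut.

Emit:
servo_tool([
  [0,0,-7,29,-20,0,1],
  [0,0,-14,58,-50,0,1],
  [0,0,-21,87,-85,0,1],
  [0,0,-28,110,-120,0,1],
  [0,0,-35,125,-150,0,1],
], force=60)

```text
clock: 0.52
tcp_pos: [0.4302, 0.4505, 0.2309]
orientation: [1.621, 2.69, -0.001]
contact_force: [-0.2, 0.9, 0.5]
grip_width: 0.0256
gripper_force: 0.0
```

Emit:
servo_tool([
  [0,0,-7,10,-32,0,1],
  [0,0,-14,20,-63,0,1],
  [0,0,-15,20,-63,0,1],
  [0,0,-15,20,-63,0,1],
])

```text
clock: 0.85
tcp_pos: [0.4492, 0.3876, 0.2313]
orientation: [1.954, 2.459, -0.001]
contact_force: [-1.1, 0.3, 0.1]
grip_width: -0.0001
gripper_force: 0.0
```

Emit:
servo_tool([
  [0,0,0,0,0,-35,1],
  [0,0,0,0,0,-70,1],
  [0,0,0,0,0,-105,1],
  [0,0,0,0,0,-138,1],
  [0,0,0,0,0,-138,1],
])

```text
clock: 1.27
tcp_pos: [0.4435, 0.3885, 0.0868]
orientation: [-1.943, -2.466, 0.018]
contact_force: [-0.3, -0.9, 0.0]
grip_width: 0.0004
gripper_force: 0.0
```

Emit:
servo_tool([
  [0,0,0,2,-7,0,1],
  [0,0,0,4,-14,0,1],
  [0,0,0,6,-22,0,1],
  [0,0,0,7,-29,0,1],
  [0,0,0,8,-34,0,1],
])

```text
clock: 1.68
tcp_pos: [0.4574, 0.3551, 0.095]
orientation: [1.95, 2.462, 0.004]
contact_force: [-0.2, -0.0, 0.3]
grip_width: 0.0001
gripper_force: 0.0
```

Emit:
servo_tool([
  [0,0,0,1,-5,0,1],
  [0,0,0,2,-10,0,1],
  [0,0,0,3,-15,0,1],
  [0,0,0,5,-20,0,1],
  [0,0,0,6,-25,0,1],
])

```text
clock: 2.1
tcp_pos: [0.4623, 0.3323, 0.0939]
orientation: [-1.947, -2.465, -0.003]
contact_force: [-1.2, 5.1, 3.1]
grip_width: 0.0001
gripper_force: 2.5
```

Emit:
servo_tool([
  [0,0,0,1,-5,0,1],
  [0,0,0,2,-10,0,1],
  [0,0,0,4,-15,0,1],
  [0,0,0,5,-20,0,1],
  [0,0,0,6,-25,0,1],
])

```text
clock: 2.52
tcp_pos: [0.4685, 0.3072, 0.0937]
orientation: [-1.947, -2.465, -0.004]
contact_force: [-0.4, 5.6, 2.3]
grip_width: 0.0001
gripper_force: 3.1
```

Emit:
servo_tool([
  [0,0,0,1,-5,0,1],
  [0,0,0,2,-10,0,1],
  [0,0,0,4,-15,0,1],
  [0,0,0,5,-20,0,1],
  [0,0,0,6,-25,0,1],
])

```text
clock: 2.93
tcp_pos: [0.4744, 0.2827, 0.0937]
orientation: [-1.947, -2.465, -0.004]
contact_force: [0.5, 7.4, 1.2]
grip_width: 0.0001
gripper_force: 3.7
```

Emit:
servo_tool([
  [0,0,0,0,-2,0,1],
  [0,0,0,1,-4,0,1],
  [0,0,0,1,-6,0,1],
  [0,0,0,2,-8,0,1],
  [0,0,0,2,-9,0,1],
])

```text
clock: 3.35
tcp_pos: [0.4765, 0.2737, 0.0937]
orientation: [-1.947, -2.465, -0.004]
contact_force: [0.5, 7.8, 1.4]
grip_width: 0.0
gripper_force: 3.7
```

Emit:
servo_tool([
  [0,0,0,0,-1,0,1],
  [0,0,0,0,-2,0,1],
  [0,0,0,1,-3,0,1],
  [0,0,0,1,-4,0,1],
])

```text
clock: 3.68
tcp_pos: [0.4774, 0.2701, 0.0937]
orientation: [-1.946, -2.465, -0.004]
contact_force: [-0.2, 7.7, 2.1]
grip_width: -0.0002
gripper_force: 3.8
```

Emit:
servo_tool([
  [0,0,0,0,-1,0,1],
  [0,0,0,0,-2,0,1],
  [0,0,0,1,-2,0,1],
])

```text
clock: 3.93
tcp_pos: [0.478, 0.2678, 0.0936]
orientation: [-1.946, -2.464, -0.003]
contact_force: [-4.5, 6.3, 4.7]
grip_width: 0.0002
gripper_force: 3.8
```

Emit:
servo_tool([
  [0,0,0,0,-1,0,1],
  [0,0,0,0,-2,0,1],
])

```text
clock: 4.1
tcp_pos: [0.4781, 0.2669, 0.0937]
orientation: [-1.946, -2.465, -0.005]
contact_force: [-1.0, 11.7, 0.3]
grip_width: -0.0001
gripper_force: 5.8
```

Run:
```python
from h import *
im,d=get("scene");cv2.imwrite("pics/push.png",cv2.resize(im[90:220,190:340],None,fx=4,fy=4,interpolation=cv2.INTER_CUBIC))
o=r.get_obs();print(o["contact_force"],o["tcp_pos"])
```

```text
[-0.29061339  9.97114785  1.45114186] [0.47812216 0.26691309 0.09365461]
```

View pics/push.png

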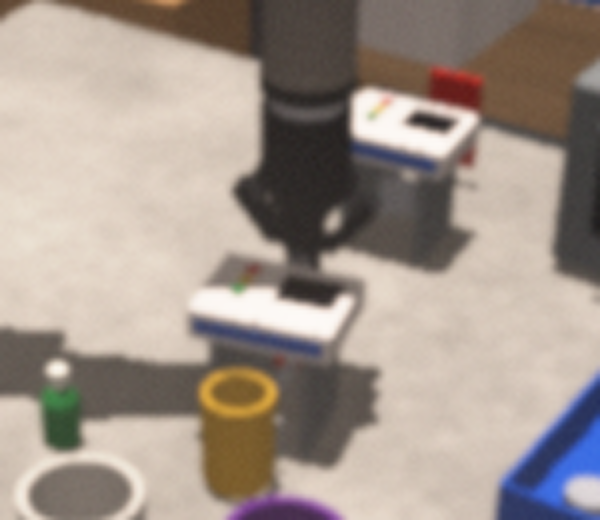

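The cup (crop 238,430) is out and the force is rising at the stop. One firmer nudge, then back off and lift.

Emit:
servo_tool([
  [0,0,0,0,-1,0,1],
  [0,0,0,0,-2,0,1],
  [0,0,0,0,-2,0,1],
])

```text
clock: 4.4
tcp_pos: [0.4781, 0.2668, 0.0937]
orientation: [-1.943, -2.466, -0.009]
contact_force: [-1.3, 13.8, -1.7]
grip_width: 0.0
gripper_force: 6.9
```

Emit:
servo_tool([
  [0,0,0,-2,7,0,1],
  [0,0,0,-4,17,0,1],
  [0,0,0,-8,34,0,1],
  [0,0,0,-12,54,0,1],
  [0,0,0,-18,75,0,1],
])

```text
clock: 4.82
tcp_pos: [0.4604, 0.3367, 0.0931]
orientation: [1.95, 2.462, -0.002]
contact_force: [0.4, 1.2, 0.3]
grip_width: 0.0002
gripper_force: 0.5
```

Emit:
servo_tool([
  [0,0,0,-6,27,0,1],
  [0,0,0,-10,45,15,1],
  [0,0,0,-10,45,50,1],
  [0,0,0,-10,45,90,0.5],
  [0,0,0,-10,45,130,0.5],
])

```text
clock: 5.23
tcp_pos: [0.4493, 0.3804, 0.2233]
orientation: [1.948, 2.463, -0.008]
contact_force: [1.4, 1.2, 0.3]
grip_width: 0.0231
gripper_force: 0.0
```

Run:
```python
from h import *
im,D=get("top","pics/top1.png");P=cloud("top",D)
for k,b,h in(("cup",(330,280,470,420),.09),("bowl",(440,300,510,370),.07),("dish",(555,300,650,395),.05)):
    m=box(*b)&(abs(P[...,2]-h)<.012)
    if k=="cup":m&=im[...,2]>1.5*im[...,0]
    c=max(cv2.findContours(m.astype(np.uint8),cv2.RETR_EXTERNAL,cv2.CHAIN_APPROX_NONE)[0],key=len)
    w=plane("top",c,h)[:,:2];e=cv2.minEnclosingCircle((w*1000).astype(np.float32));print(k,m.sum(),np.round(e[0],1),round(e[1],1),np.median(P[m][:,2]))
ims,Ds=get("scene");Q=cloud("scene",Ds)
for k,h,x,y,R in(("cup",.09,.5145,.1134,.03),("bowl",.07,.4736,-.0355,.048),("dish",.05,.4564,-.29,.066)):
    m=(abs(Q[...,2]-h)<.006)&(np.hypot(Q[...,0]-x,Q[...,1]-y)<R+.015)
    q=Q[m][:,:2];e=cv2.minEnclosingCircle((q*1000).astype(np.float32));print("scene",k,m.sum(),np.round(e[0],1),round(e[1],1))
print(r.get_obs()["tcp_pos"],r.get_obs()["clock"])
```

```text
cup 121 [514.4 115.1] 30.0 0.08862728157817767
bowl 259 [473.9 -34.6] 48.3 0.06933436693989337
dish 383 [ 456.1 -288.5] 67.2 0.04833682705107201
scene cup 106 [518.1 113.9] 31.7
scene bowl 242 [475.4 -38.2] 49.7
scene dish 460 [ 456.6 -290.6] 69.5
[0.45335058 0.3831718  0.22942476] 5.3333
```

Emit:
servo_tool([
  [0,0,-3,6,-30,0,0.4],
  [0,0,-6,12,-70,0,0.4],
  [0,0,-9,18,-110,0,0.4],
  [0,0,-11,24,-150,0,0.4],
  [0,0,-13,30,-190,0,0.4],
])

```text
clock: 5.75
tcp_pos: [0.4793, 0.1889, 0.2223]
orientation: [2.218, 2.225, -0.004]
contact_force: [1.0, 0.0, 0.1]
grip_width: 0.0509
gripper_force: 0.0
```

Emit:
servo_tool([
  [0,0,0,6,-40,0,0.4],
  [0,0,0,12,-80,0,0.4],
  [0,0,0,18,-120,0,0.4],
  [0,0,0,24,-160,0,0.4],
  [0,0,0,30,-195,0,0.4],
])

```text
clock: 6.17
tcp_pos: [0.5087, -0.0068, 0.2225]
orientation: [-2.218, -2.224, 0.004]
contact_force: [-0.4, 0.3, -0.5]
grip_width: 0.0514
gripper_force: 0.0
```

Emit:
servo_tool([
  [0,0,0,5,-25,-20,0.4],
  [0,0,0,5,-33,-55,0.4],
  [0,0,0,5,-33,-90,0.4],
  [0,0,0,5,-33,-110,0.4],
  [0,0,0,5,-33,-110,0.4],
])

```text
clock: 6.58
tcp_pos: [0.5106, -0.0371, 0.1087]
orientation: [-2.213, -2.222, 0.014]
contact_force: [-1.2, -0.2, -0.4]
grip_width: 0.051
gripper_force: 0.0
```

Emit:
servo_tool([
  [0,0,0,0,0,0,0.4],
  [0,0,0,0,0,0,0.4],
])

```text
clock: 6.75
tcp_pos: [0.5155, -0.0364, 0.1142]
orientation: [2.215, 2.226, 0.0]
contact_force: [-0.5, -0.2, -0.2]
grip_width: 0.0518
gripper_force: 0.0
```

Emit:
servo_tool([
  [0,0,0,2,0,-15,0.4],
  [0,0,0,2,0,-30,0.4],
  [0,0,0,2,0,-45,0.4],
  [0,0,0,2,0,-58,0.4],
  [0,0,0,2,0,-66,0.4],
])

```text
clock: 7.17
tcp_pos: [0.518, -0.0356, 0.0479]
orientation: [2.214, 2.228, 0.002]
contact_force: [0.2, 0.3, -0.3]
grip_width: 0.0508
gripper_force: 0.0
```

Emit:
servo_tool([
  [0,0,0,0,0,0,0.4],
  [0,0,0,0,0,0,0.6],
  [0,0,0,0,0,0,0.75],
  [0,0,0,0,0,0,0.8],
  [0,0,0,0,0,0,0.83],
], force=40)

```text
clock: 7.58
tcp_pos: [0.5177, -0.0359, 0.0481]
orientation: [2.215, 2.227, 0.002]
contact_force: [0.6, -0.2, -0.7]
grip_width: 0.0144
gripper_force: 0.1
```

Emit:
servo_tool([
  [0,0,0,0,0,0,0.87],
  [0,0,0,0,0,0,0.9],
  [0,0,0,0,0,0,0.93],
  [0,0,0,0,0,0,1],
  [0,0,0,0,0,0,1],
], force=70)

```text
clock: 8.0
tcp_pos: [0.517, -0.036, 0.0479]
orientation: [-2.215, -2.227, -0.0]
contact_force: [-1.3, 0.1, 6.6]
grip_width: 0.0082
gripper_force: 65.0
```

Emit:
servo_tool([
  [0,0,0,0,0,0,1],
  [0,0,0,0,0,5,1],
  [0,0,0,0,0,10,1],
  [0,0,0,0,0,15,1],
  [0,0,0,0,0,20,1],
])

```text
clock: 8.42
tcp_pos: [0.5172, -0.0359, 0.0678]
orientation: [2.215, 2.227, 0.0]
contact_force: [0.2, -0.1, -3.8]
grip_width: 0.0078
gripper_force: 65.0
```

Emit:
servo_tool([
  [0,0,0,0,0,15,1],
  [0,0,0,0,0,35,1],
  [0,0,0,-2,-10,60,1],
  [0,0,0,-4,-30,75,1],
  [0,0,0,-5,-55,80,1],
])

```text
clock: 8.83
tcp_pos: [0.5137, -0.09, 0.15]
orientation: [2.21, 2.23, 0.006]
contact_force: [0.8, -0.6, -3.5]
grip_width: 0.0079
gripper_force: 65.2
```

Emit:
servo_tool([
  [0,0,0,-2,-28,0,1],
  [0,0,0,-4,-58,0,1],
  [0,0,0,-6,-88,0,1],
  [0,0,0,-8,-118,0,1],
  [0,0,0,-9,-145,0,1],
])

```text
clock: 9.25
tcp_pos: [0.5025, -0.2378, 0.1477]
orientation: [2.216, 2.226, -0.0]
contact_force: [0.6, 0.2, -3.5]
grip_width: 0.0079
gripper_force: 65.2
```

Emit:
servo_tool([
  [0,0,0,-1,-20,0,1],
  [0,0,0,-2,-37,0,1],
  [0,0,0,-3,-48,0,1],
  [0,0,0,-3,-53,0,1],
  [0,0,0,-3,-53,0,1],
])

```text
clock: 9.67
tcp_pos: [0.4999, -0.2897, 0.1474]
orientation: [2.217, 2.226, -0.0]
contact_force: [1.2, 0.5, -4.1]
grip_width: 0.008
gripper_force: 65.2
```

Run:
```python
from h import *
o=r.get_obs();t=o["tcp_pos"];print(t,o["contact_force"])
for n in("top","scene"):
    im,D=get(n);P=cloud(n,D)
    if n=="scene":cv2.imwrite("pics/hover.png",cv2.resize(im[200:310,90:220],None,fx=4,fy=4))
    h=t[2]+.022
    m=(abs(P[...,2]-h)<.012)&(np.hypot(P[...,0]-t[0]+.044,P[...,1]-t[1])<.06)&(im.min(2)>90)
    q=P[m];A=np.c_[q[:,:2]*2,np.ones(len(q))]
    e=cv2.minEnclosingCircle((q[:,:2]*1000).astype(np.float32));print(n,m.sum(),"z",np.median(q[:,2]),np.round(e[0],1),round(e[1],1))
    m=(abs(P[...,2]-.049)<.008)&(np.hypot(P[...,0]-.4563,P[...,1]+.29)<.08)&(im[...,0]>1.2*im[...,2])
    q=P[m];e=cv2.minEnclosingCircle((q[:,:2]*1000).astype(np.float32));print(n,"dish",m.sum(),np.round(e[0],1),round(e[1],1))
```

```text
[ 0.49989523 -0.28971731  0.14741656] [ 1.16889514  0.52094559 -4.10313579]
top 13 z 0.1684155075419993 [ 420.  -266.5] 7.9
top dish 186 [ 457.6 -286.1] 65.4
scene 253 z 0.16651210111381698 [ 458.4 -290.2] 49.8
scene dish 345 [ 461.1 -297.1] 65.2
```

View pics/hover.png

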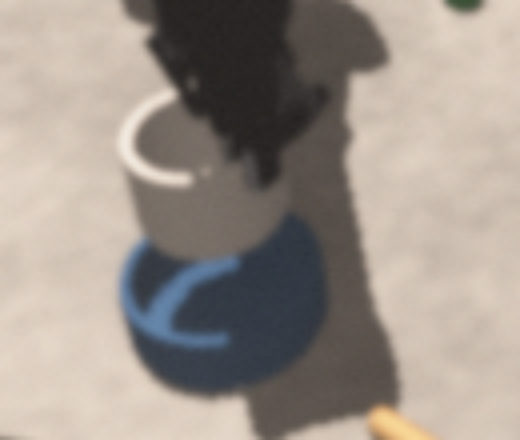

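The bowl hangs level over the dish (bowl at crop 200,180, dish at 225,300), centred to about 2 mm. Lowering.

Emit:
servo_tool([
  [0,0,0,-1,0,-15,1],
  [0,0,0,-1,0,-32,1],
  [0,0,0,-1,0,-50,1],
  [0,0,0,-1,0,-65,1],
  [0,0,0,-1,0,-75,1],
])

```text
clock: 10.18
tcp_pos: [0.4991, -0.2866, 0.0708]
orientation: [-2.211, -2.228, -0.0]
contact_force: [0.2, -0.7, -2.7]
grip_width: 0.008
gripper_force: 65.3
```

Emit:
servo_tool([
  [0,0,0,0,0,-4,1],
  [0,0,0,0,0,-8,1],
  [0,0,0,0,0,-11,1],
  [0,0,0,0,0,-13,1],
  [0,0,0,0,0,-15,1],
])

```text
clock: 10.6
tcp_pos: [0.4996, -0.289, 0.0577]
orientation: [2.215, 2.227, 0.001]
contact_force: [-0.3, 0.3, -3.5]
grip_width: 0.0079
gripper_force: 65.3
```

Emit:
servo_tool([
  [0,0,0,0,0,-1,1],
  [0,0,0,0,0,-1.5,1],
  [0,0,0,0,0,-2,1],
  [0,0,0,0,0,-2.5,1],
])

```text
clock: 10.93
tcp_pos: [0.5001, -0.2892, 0.0555]
orientation: [2.214, 2.226, 0.001]
contact_force: [1.5, 0.9, 2.2]
grip_width: 0.008
gripper_force: 66.2
```

Emit:
servo_tool([
  [0,0,0,0,0,0,0.9],
  [0,0,0,0,0,0,0.87],
  [0,0,0,0,0,0,0.83],
  [0,0,0,0,0,0,0.75],
  [0,0,0,0,0,0,0.7],
])

```text
clock: 11.35
tcp_pos: [0.4988, -0.2889, 0.0547]
orientation: [-2.215, -2.227, 0.0]
contact_force: [0.5, 0.1, 0.0]
grip_width: 0.0256
gripper_force: 0.0
```

Emit:
servo_tool([
  [0,0,0,0,0,0,0.7],
  [0,0,0,0,0,10,0.7],
  [0,0,0,0,0,25,0.7],
  [0,0,0,0,0,50,0.7],
  [0,0,0,0,0,85,0.6],
])

```text
clock: 11.77
tcp_pos: [0.4975, -0.2881, 0.1394]
orientation: [-2.213, -2.224, 0.003]
contact_force: [1.2, -0.2, 0.8]
grip_width: 0.0339
gripper_force: 0.0
```

Emit:
servo_tool([
  [0,0,3,1,40,20,0.3],
  [0,0,6,2,80,40,0],
  [0,0,9,3,120,50,0],
  [0,0,12,4,160,50,0],
  [0,0,13,5,200,50,0],
])

```text
clock: 12.18
tcp_pos: [0.5045, -0.0896, 0.1918]
orientation: [1.946, 2.464, 0.004]
contact_force: [1.4, -0.2, -0.3]
grip_width: 0.085
gripper_force: 0.0
```

Run:
```python
from h import *
for n in("top","scene"):
    im,D=get(n);P=cloud(n,D)
    if n=="scene":cv2.imwrite("pics/nest1.png",cv2.resize(im[130:310,90:300],None,fx=3,fy=3))
    for k,x,y,R,h,w in(("bowl",.4563,-.29,.06,.077,.008),("dish",.4563,-.29,.08,.05,.006),("cup",.5155,.1145,.045,.09,.008)):
        m=(abs(P[...,2]-h)<w)&(np.hypot(P[...,0]-x,P[...,1]-y)<R)
        if k=="dish":m&=im[...,0]>1.2*im[...,2]
        if k=="cup":m&=im[...,2]>1.4*im[...,0]
        q=P[m]
        if len(q):e=cv2.minEnclosingCircle((q[:,:2]*1000).astype(np.float32));print(n,k,len(q),"z",round(np.median(q[:,2]),4),np.round(e[0],1),round(e[1],1))
print(r.get_obs()["tcp_pos"])
```

```text
top bowl 267 z 0.0764 [ 458.2 -287.6] 48.6
top dish 194 z 0.0493 [ 455.7 -291.8] 66.1
top cup 116 z 0.0898 [514.5 115.4] 29.8
scene bowl 374 z 0.0761 [ 458.4 -288.5] 50.7
scene dish 272 z 0.0495 [ 461.  -296.2] 64.3
scene cup 128 z 0.0888 [515.2 112.9] 31.6
[ 0.50474352 -0.08313593  0.19046573]
```

View pics/nest1.png

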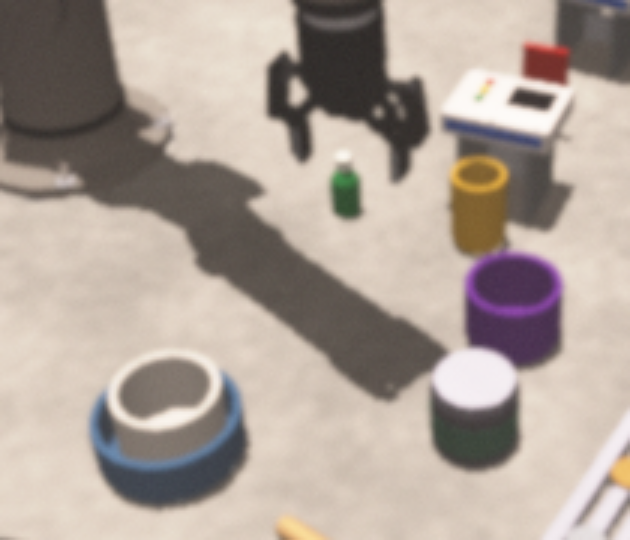

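The bowl (crop 165,395) stands in the dish with its rim at z 0.077, as it should. Now the cup (crop 480,205), at (515,114).

Emit:
servo_tool([
  [0,0,0,2,35,0,0],
  [0,0,0,4,75,0,0],
  [0,0,0,6,115,0,0],
  [0,0,0,8,155,0,0],
  [0,0,0,9,185,0,0],
])

```text
clock: 12.7
tcp_pos: [0.5131, 0.0971, 0.1905]
orientation: [-1.947, -2.465, -0.002]
contact_force: [0.6, -0.6, -0.4]
grip_width: 0.0855
gripper_force: 0.0
```

Emit:
servo_tool([
  [0,0,0,1,12,0,0],
  [0,0,0,1,12,-25,0],
  [0,0,0,1,12,-50,0],
  [0,0,0,1,12,-65,0],
  [0,0,0,1,12,-65,0],
])

```text
clock: 13.12
tcp_pos: [0.5121, 0.1044, 0.1224]
orientation: [-1.949, -2.461, 0.008]
contact_force: [-0.2, -0.0, 0.5]
grip_width: 0.0857
gripper_force: 0.0
```

Emit:
servo_tool([
  [0,0,0,0,0,0,0],
  [0,0,0,0,0,0,0],
])

```text
clock: 13.28
tcp_pos: [0.515, 0.1054, 0.126]
orientation: [1.95, 2.462, 0.002]
contact_force: [0.3, 0.1, 0.5]
grip_width: 0.0851
gripper_force: 0.0
```

Emit:
servo_tool([
  [0,0,0,0,8,0,0],
  [0,0,0,0,8.5,-15,0],
  [0,0,0,0,8.5,-30,0],
  [0,0,0,0,8.5,-45,0],
  [0,0,0,0,8.5,-55,0],
])

```text
clock: 13.7
tcp_pos: [0.5145, 0.1153, 0.0698]
orientation: [1.948, 2.464, 0.002]
contact_force: [1.2, -0.2, 0.9]
grip_width: 0.0853
gripper_force: 0.0
```

Emit:
servo_tool([
  [0,0,0,0,0,-3,0],
  [0,0,0,0,0,-5,0],
  [0,0,0,0,0,-5,0.1],
  [0,0,0,0,0,-5,0.18],
  [0,0,0,0,0,-5,0.22],
], force=30)

```text
clock: 14.12
tcp_pos: [0.5147, 0.1147, 0.0655]
orientation: [1.949, 2.463, 0.002]
contact_force: [0.6, 0.2, 0.1]
grip_width: 0.0668
gripper_force: 0.0
```

Emit:
servo_tool([
  [0,0,0,0,0,0,0.25],
  [0,0,0,0,0,0,0.28],
  [0,0,0,0,0,0,0.31],
  [0,0,0,0,0,0,0.36],
  [0,0,0,0,0,0,0.45],
])

```text
clock: 14.53
tcp_pos: [0.5143, 0.1146, 0.0656]
orientation: [-1.949, -2.464, -0.001]
contact_force: [-2.1, -0.6, 7.0]
grip_width: 0.0597
gripper_force: 30.9
```

Emit:
servo_tool([
  [0,0,0,0,0,0,0.6],
  [0,0,0,0,0,0,0.6],
  [0,0,0,0,0,5,0.6],
  [0,0,0,0,0,12,0.6],
  [0,0,0,0,0,22,0.6],
], force=50)

```text
clock: 14.95
tcp_pos: [0.5135, 0.1143, 0.0868]
orientation: [-1.949, -2.463, 0.002]
contact_force: [0.6, -0.1, -1.7]
grip_width: 0.0587
gripper_force: 54.0
```

Emit:
servo_tool([
  [0,0,0,0,0,20,0.6],
  [0,0,0,0,-3,45,0.6],
  [0,0,0,0,-15,70,0.6],
  [0,0,0,-3,-35,85,0.6],
  [0,0,0,-6,-60,90,0.6],
])

```text
clock: 15.37
tcp_pos: [0.5098, 0.0556, 0.1802]
orientation: [1.944, 2.465, 0.008]
contact_force: [0.5, -0.4, -2.6]
grip_width: 0.0585
gripper_force: 54.3
```

Emit:
servo_tool([
  [0,0,-2,-5,-30,0,0.6],
  [0,0,-4,-10,-60,0,0.6],
  [0,0,-6,-15,-92,0,0.6],
  [0,0,-8,-20,-124,0,0.6],
  [0,0,-10,-25,-156,0,0.6],
])

```text
clock: 15.78
tcp_pos: [0.4826, -0.1029, 0.1776]
orientation: [2.158, 2.283, 0.001]
contact_force: [1.3, -0.1, -1.7]
grip_width: 0.0588
gripper_force: 54.2
```

Emit:
servo_tool([
  [0,0,-2,-5,-32,0,0.6],
  [0,0,-4,-10,-64,0,0.6],
  [0,0,-6,-15,-95,0,0.6],
  [0,0,-8,-19,-122,0,0.6],
  [0,0,-9,-22,-145,0,0.6],
])

```text
clock: 16.2
tcp_pos: [0.4602, -0.2488, 0.1777]
orientation: [2.332, 2.104, 0.0]
contact_force: [0.6, 0.0, -1.9]
grip_width: 0.059
gripper_force: 54.3
```

Emit:
servo_tool([
  [0,0,0,-2,-18,0,0.6],
  [0,0,0,-4,-29,0,0.6],
  [0,0,0,-4,-29,0,0.6],
  [0,0,0,-4,-29,0,0.6],
])

```text
clock: 16.53
tcp_pos: [0.457, -0.2751, 0.177]
orientation: [-2.329, -2.107, -0.001]
contact_force: [0.4, 0.4, -2.1]
grip_width: 0.0589
gripper_force: 54.2
```

Run:
```python
from h import *
o=r.get_obs();t=o["tcp_pos"];print(t,o["contact_force"],o["grip_width"])
for n in("top","scene"):
    im,D=get(n);P=cloud(n,D)
    if n=="scene":cv2.imwrite("pics/hover2.png",cv2.resize(im[180:310,90:220],None,fx=4,fy=4))
    for k,x,y,R,h,w in(("bowl",.458,-.288,.06,.077,.006),("cup",t[0],t[1],.045,t[2]+.0245,.008)):
        m=(abs(P[...,2]-h)<w)&(np.hypot(P[...,0]-x,P[...,1]-y)<R)
        if k=="bowl":m&=im.min(2)*1.4>im.max(2)
        if k=="cup":m&=im[...,2]>1.4*im[...,0]
        q=P[m]
        if len(q):e=cv2.minEnclosingCircle((q[:,:2]*1000).astype(np.float32));print(n,k,len(q),"z",round(np.median(q[:,2]),4),np.round(e[0],1),round(e[1],1))
```

```text
[ 0.45704176 -0.27508402  0.17697197] [ 0.42919867  0.42880591 -2.10334198] 0.0589002452611245
top bowl 145 z 0.0766 [ 457.3 -284. ] 46.9
top cup 65 z 0.2006 [ 459.2 -263.6] 29.4
scene bowl 272 z 0.0763 [ 460.1 -289.8] 50.4
scene cup 133 z 0.1997 [ 456.7 -276.7] 32.2
```

View pics/hover2.png

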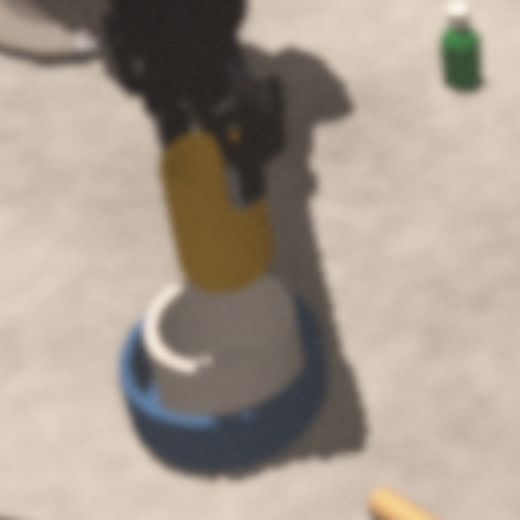

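The cup hangs over the bowl, still about 13 mm short in y (cup at crop 220,210, bowl at 225,330). I'll correct that and lower.

Emit:
servo_tool([
  [0,0,0,1,-7,0,0.6],
  [0,0,0,1,-13,0,0.6],
  [0,0,0,1,-13,-5,0.6],
  [0,0,0,1,-13,-10,0.6],
  [0,0,0,1,-13,-10,0.6],
])

```text
clock: 17.05
tcp_pos: [0.4574, -0.2879, 0.1655]
orientation: [-2.327, -2.107, 0.001]
contact_force: [0.3, 0.0, -2.4]
grip_width: 0.0587
gripper_force: 54.2
```

Emit:
servo_tool([
  [0,0,0,0,0,-10,0.6],
  [0,0,0,0,0,-25,0.6],
  [0,0,0,0,0,-42,0.6],
  [0,0,0,0,0,-58,0.6],
  [0,0,0,0,0,-70,0.6],
])

```text
clock: 17.47
tcp_pos: [0.4575, -0.2878, 0.0949]
orientation: [-2.327, -2.108, 0.001]
contact_force: [-0.3, -0.4, -1.8]
grip_width: 0.0589
gripper_force: 54.2
```

Emit:
servo_tool([
  [0,0,0,0,0,-3,0.6],
  [0,0,0,0,0,-6,0.6],
  [0,0,0,0,0,-9,0.6],
  [0,0,0,0,0,-11,0.6],
  [0,0,0,0,0,-13,0.6],
])

```text
clock: 17.88
tcp_pos: [0.4586, -0.2888, 0.0842]
orientation: [2.328, 2.108, 0.001]
contact_force: [-0.0, 0.7, -1.4]
grip_width: 0.0588
gripper_force: 54.3
```

Emit:
servo_tool([
  [0,0,0,0,0,-1,0.6],
  [0,0,0,0,0,-2,0.6],
  [0,0,0,0,0,-3,0.6],
  [0,0,0,0,0,-3.5,0.6],
])

```text
clock: 18.22
tcp_pos: [0.4582, -0.2885, 0.0804]
orientation: [2.329, 2.108, 0.0]
contact_force: [-0.2, -0.1, -1.7]
grip_width: 0.0592
gripper_force: 54.3
```

Emit:
servo_tool([
  [0,0,0,0,0,-0.5,0.6],
  [0,0,0,0,0,-0.5,0.6],
])

```text
clock: 18.38
tcp_pos: [0.4582, -0.2885, 0.08]
orientation: [2.329, 2.108, 0.0]
contact_force: [-0.7, -0.3, -1.0]
grip_width: 0.0587
gripper_force: 54.4
```

Emit:
servo_tool([
  [0,0,0,0,0,-0.5,0.6],
  [0,0,0,0,0,-1,0.6],
  [0,0,0,0,0,-1,0.6],
])

```text
clock: 18.63
tcp_pos: [0.4582, -0.2886, 0.0799]
orientation: [-2.329, -2.108, -0.001]
contact_force: [-3.8, 3.9, 11.4]
grip_width: 0.059
gripper_force: 55.4
```

The cup is seated: z has stalled at 0.080, the expected height, and the force has reversed. Releasing.

Emit:
servo_tool([
  [0,0,0,0,0,0.5,0.4],
  [0,0,0,0,0,0.5,0.28],
  [0,0,0,0,0,0.5,0.24],
  [0,0,0,0,0,0.5,0.18],
  [0,0,0,0,0,0.5,0.1],
])

```text
clock: 19.05
tcp_pos: [0.4582, -0.2886, 0.0792]
orientation: [2.329, 2.108, -0.0]
contact_force: [0.0, 0.1, -1.1]
grip_width: 0.0763
gripper_force: 0.0
```

Emit:
servo_tool([
  [0,0,0,0,0,0,0.08],
  [0,0,0,0,0,8,0.05],
  [0,0,0,0,0,22,0],
  [0,0,0,0,0,45,0],
  [0,0,0,0,0,80,0],
])

```text
clock: 19.47
tcp_pos: [0.4564, -0.2876, 0.1585]
orientation: [-2.326, -2.105, 0.004]
contact_force: [1.3, 0.8, 1.1]
grip_width: 0.0854
gripper_force: 0.0
```

Emit:
servo_tool([
  [0,0,0,0,30,30,0],
  [0,0,0,0,70,40,0],
  [0,0,0,0,110,50,0],
  [0,0,0,0,150,50,0],
  [0,0,0,0,180,50,0],
])

```text
clock: 19.88
tcp_pos: [0.4583, -0.1055, 0.2106]
orientation: [2.327, 2.11, 0.004]
contact_force: [-0.2, 1.4, -0.3]
grip_width: 0.0852
gripper_force: 0.0
```

Emit:
servo_tool([
  [0,0,0,0,0,0,0],
  [0,0,0,0,0,0,0],
  [0,0,0,0,0,0,0],
])

```text
clock: 20.13
tcp_pos: [0.4581, -0.1092, 0.2097]
orientation: [2.329, 2.108, 0.0]
contact_force: [-0.6, -0.0, -0.7]
grip_width: 0.0855
gripper_force: 0.0
```

Run:
```python
from h import *
for n in("top","scene"):
    im,D=get(n,f"pics/end_{n}.png");P=cloud(n,D)
    for k,x,y,R,h,w in(("dish",.457,-.289,.08,.05,.006),("bowl",.458,-.288,.06,.077,.006),("cup",.458,-.288,.045,.104,.008),("tin",.671,-.125,.06,.075,.01),("bottle",.3632,.077,.03,.075,.01)):
        m=(abs(P[...,2]-h)<w)&(np.hypot(P[...,0]-x,P[...,1]-y)<R)
        if k=="bowl":m&=im.min(2)*1.4>im.max(2)
        if k=="cup":m&=im[...,2]>1.4*im[...,0]
        q=P[m]
        if len(q):e=cv2.minEnclosingCircle((q[:,:2]*1000).astype(np.float32));print(n,k,len(q),"z",round(np.median(q[:,2]),4),np.round(e[0],1),round(e[1],1))
print(r.get_obs()["tcp_pos"])
```

```text
top dish 175 z 0.0495 [ 454.9 -299.6] 64.7
top bowl 114 z 0.0762 [ 457.2 -289.8] 46.9
top cup 73 z 0.103 [ 457.1 -291.6] 28.9
top tin 459 z 0.0746 [ 670.8 -124.4] 38.7
top bottle 26 z 0.0745 [363.3  77. ] 8.1
scene dish 457 z 0.0497 [ 457.5 -293.6] 67.1
scene bowl 241 z 0.0766 [ 459.7 -289. ] 49.3
scene cup 194 z 0.1023 [ 458.7 -290.3] 31.0
scene tin 520 z 0.0751 [ 673.3 -130.3] 39.5
scene bottle 24 z 0.074 [364.5  77.3] 9.7
[ 0.45795621 -0.11008784  0.20947514]
```

View pics/end_scene.png

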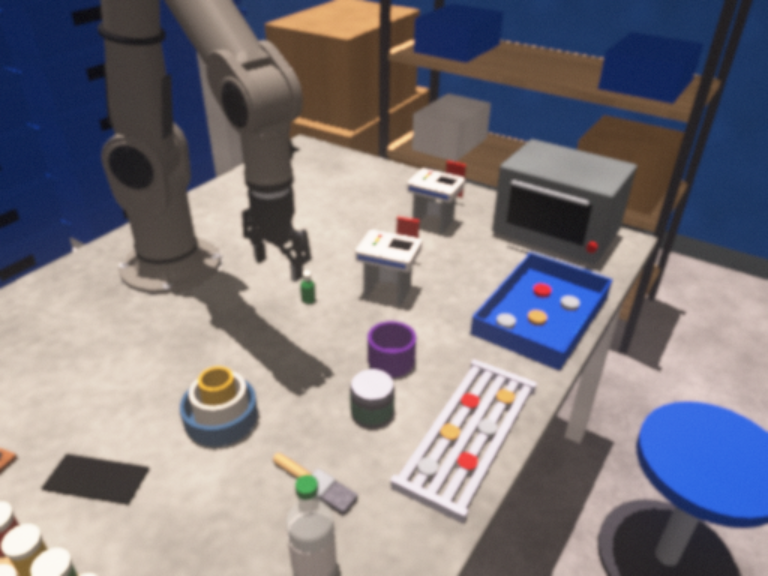

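The three pots stand nested and upright at (218,400), with rims at z 0.050, 0.077 and 0.103. The tin (372,395), bottle (308,288) and brush (315,480) are where they were.

```bash
python3 -c "
from bench import r
print(r.hand_in())"
```

```text
the job is handed in; nothing more can be done
None
```

The job is done and handed in at about 20 s: the slide went fully in, the cup stands in the bowl and the bowl in the dish, all upright, and the tin, bottle and brush were left where they were.

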